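# Set the code reader on its swivel stand for the tall bottle

### The arm

A 7-joint arm with a two-finger parallel gripper is mounted at the origin on a cart in front of the work surface, level with it; the furniture and walls round the work are solid. World frame = base frame: x ahead of the robot, y to its left, z up, the work surface at z = 0. Lengths are in m, angles in degrees, forces in N, time in s.
With the tool pointing down it reaches from about 0.425 to 0.8 m from the base axis. Payload 8.3 kg.
Tool frame: the origin (TCP) lies at the very end of the fingers, on their centre line; the grasp point (between the pads) lies 19 mm behind it; z points along the fingers, x is the direction in which the jaws open and shut, and the axes are right-handed (so a half turn about z gives the same grasp; the last joint's range is limited). The gripper opens to 85 mm and grips with 20 to 120 N. Pads are 22 mm wide; open, the fingers measure 114 mm over their backs; the gripper's body (76 mm by 85 mm) begins 54 mm behind the grasp point. The pads swing forward as they close: fully open they stand 13 mm farther back than shut.
Start: joints at [-3.604, 21.967, 0.94, 78.501, -0.361, 79.538, -2.664], TCP at [0.625, 0, 0.231] pointing down, gripper open.
Joint ranges: [-169.22, 169.22], [-14.56, 117.87], [-87.37, 89.26], [10.42, 133.3], [-82.24, 262.24], [0.94, 117.77], [-172.7, 172.7]. Speed limits (degrees/s): [136.94, 136.94, 172.46, 172.46, 180, 180, 180].

### API

Orientations are given as a 3x3 rotation matrix whose columns are the frame's x, y, z axes.
In Python, from bench import * gives the robot as it stands.
- The arm moves only by the shell command python3 -m crank 'ROWS' [OPENING] [FORCE]. ROWS is JSON, a list that holds one entry, the list of rows, each a list of 4 numbers: the shift along the tool's x, y, z in m, then the turn about the tool's z in rad. In form: [[[dx, dy, dz, roll], ...]]. A call has 1 to 10 rows; each row is the pose to reach, as a shift and turn from the pose measured when the call began, along the tool's axes at that moment; what a row does not reach only later rows make up. A row lasts 1/8 s, in which the tool goes at most 62.5 mm and 10.7 degrees, less where a joint would pass 70% of its speed; a pose out of reach is approached as far as the arm can. A call with a gripper value outside its range is refused whole. OPENING is the finger opening in m, from 0 to 0.0854, set as the call begins (- or left out, the last holds). The fingers move at their own pace and stop on an object; FORCE is the grip in N (left out, the last holds). Time passes only in rows, so rows that repeat a pose let the fingers close. It gives the time, the measured TCP pose, the force and the opening at its end, in the units of the state.
- sense(): the state, without advancing time (a new reading comes with each control period).
- capture(name): name is "scene" or "side" or "wrist"; returns the picture (480x640x3 uint8, blue, green, red); there is no depth.
- camera_model(name): a dict with "fx", "fy", "cx", "cy" (pixels), "rvec" (rotation vector, rad) and "tvec" (3), from world to camera coordinates, as OpenCV has them; the wrist camera has in their place "hand_eye" (4x4, takes a point from camera to tool coordinates, whose origin is the TCP and whose axes are the tool frame's). Camera axes: x right, y down, z forward; pixel columns grow to the right and rows downward; lengths in m; the calibration is good to about 2 mm. A picture is of the moment at which its call begins: read the wrist's pose just before it. camera_model takes no time and is no camera call.
- sign_off(): hands the job in, once; it reports no verdict.
The state is a dict: "time": time; "qpos": joint angles; "joint_vel": joint speeds; "joint_efforts": joint torques, N m; "tool_pos": TCP position; "ee_rot": TCP orientation; "contact_force": force on the tool from outside, world axes, zero at the start; "ft_torque": the same for the moment, N m; "gripper_width": opening from 0.0 (shut) to 1.0 (fully open).
Only numpy, scipy, OpenCV 4.12 (cv2) and the standard library are available. Lean on these libraries where they do the work, as an engineer would, in place of code of your own. Each camera call takes 0.05 s, during which the arm holds its last target.

### The job

Set the code reader on its swivel stand for the tall bottle: loosen the wing knob, swing the reader round until it faces the nest with the tall bottle and its pointer is on that setting's long mark, then tighten the wing knob fully again. When it is clamped, press the button on top of the reader fully down and let it go, as a test read. Leave both bottles standing in their nests and do not disturb the loose things around the stand.

Things in the scene. Friction and masses are not known exactly. Their poses are not given: they have to be found in the camera images.
- stand: Swivel stand, fixed: grey round plate 248 mm across, top face 14 mm above the table, with two arms ending in bottle nests (round trays, rim 89 mm across, 23 mm high). Origin on the swivel axis at table height; x points from there midway between the nests (away from the robot), y left, z up. Nest centres are 185 mm from the axis, 25 degrees left (+y) and right (-y) of x.
- mark_left_nest (a point): Inner end of one of the two long thick light lines (18 mm, outward) of the degree scale on the plate's robot side; lines every 5 degrees, 104 mm from the swivel axis outward, the others at most 11 mm long. The pointer stands on this line when the reader looks at the left (+y) nest; it lies 25 degrees to the -y side of the stand's -x.
- mark_right_nest (a point): Inner end of the other long line of the scale, 104 mm from the swivel axis, 25 degrees to the +y side of the stand's -x: the setting for the right (-y) nest.
- reader (a joint): Angle of reader and bar about the stand's vertical swivel axis, rad: 0 = looks along the stand's x, positive anticlockwise from above; +0.436 (25 degrees) looks at the left (+y) nest, -0.436 at the right one; stops at +-0.85. Clamped, moderate force does not swing it; slack, it turns against light friction (0.25 Nm) and stays where left.
- reader_window (a point): Centre of the reader's front window, 63 mm from the swivel axis, 52 mm above the table; point x = direction of look. The housing is 46 mm wide, 28 to 72 mm above the table, from 10 mm behind the axis to 63 mm in front. It sits on a bar 30 mm wide, top at 24 mm, that runs 95 mm back from the axis and carries wing knob and pointer.
- pointer_tip (a point): Tip of the dark pointer at the tail of the reader's bar, 105 mm behind the swivel axis, just above the scale (16 mm above the table).
- clamp_knob (a joint): Wing knob that clamps the reader's bar to the stand, rad: 0 = fully tight (stop), grows anticlockwise from above as it is loosened, 1.4 = fully slack (stop). From 0.6 on the reader swings freely. Turns against 0.10 Nm of friction, 0.15 Nm near tight, and stays where left.
- knob_grip (a point): Middle of the knob's wing, on the knob's vertical axis, 66 mm above the table; point x lies along the wing. Wing black, 55 mm long, 14 mm thick, 57 to 79 mm above the table, on a stud 11 to 14 mm thick. It rides on the bar 80 mm behind the swivel axis; tight, the wing points 0.7 rad clockwise of the reader's x, slack 0.7 rad anticlockwise.
- test_button (a joint): Travel of the spring push button on top of the reader, m: 0 = up, 0.005 = fully down, which takes about 5 N; springs back.
- test_button_top (a point): Centre of the top of the dark round push button (19 mm across), on the reader's top, 82 mm above the table, 16 mm in front of the swivel axis. It stands proud of a flat collar 28 mm across.
- tall_bottle: Tall dark-brown bottle with a white cap, 74 mm across, 204 mm high, standing loose in one of the two nests (left or right varies). Origin at the centre of its underside, z up.
- squat_bottle: Squat amber bottle with a wide cap, 68 mm across, 118 mm high, standing loose in the other nest. Origin at the centre of its underside, z up.
- cup: Bystander: steel beaker, 65 mm across, 66 mm high, loose on the table to the right of the stand. Origin at the centre of its underside.
- pen: Bystander: marker pen, 140 mm long, lying loose on the table to the left of the stand. Origin at the centre of its underside.
- dropper: Bystander: small dropper bottle, 21 mm across, 66 mm high, standing loose on the table in front of the stand, a little to the left. Origin at the centre of its underside.
Not all that is in view belongs to the job. What is shaped like the squat_bottle but white is not meant.

How it is judged (in metres and radians):
On the way, in this order (a step that is already met when the one before it is completed fails the run):
1. the wing knob is loosened (0.6 rad or more) (value of joint clamp_knob above 0.6 rad), for 0.1 s.
2. the reader stands at the long mark for the tall bottle's nest (((y of tall_bottle in the frame of stand above 0 m and value of joint reader between 0.384 and 0.488 rad) or (y of tall_bottle in the frame of stand below 0 m and value of joint reader between -0.488 and -0.384 rad))), for 0.2 s.
3. the wing knob is tight again with the reader on the mark (value of joint clamp_knob below 0.15 rad and ((y of tall_bottle in the frame of stand above 0 m and value of joint reader between 0.384 and 0.488 rad) or (y of tall_bottle in the frame of stand below 0 m and value of joint reader between -0.488 and -0.384 rad))), for 0.2 s.
4. the button is fully down, with the reader clamped on the mark (all of step 3 and value of joint test_button above 0.0042 m), for 0.05 s.
At the end, for the whole second after the job is handed in: The reader is at rest within 0.052 rad (3 degrees) of the long mark for the nest with the tall bottle, the wing knob is within 0.15 rad of its tight stop, the button is up again, and both bottles stand upright in their nests within 20 mm of where they stood (all of step 3 and value of joint test_button below 0.001 m and velocity of joint reader between -0.03 and 0.03 rad/s and distance of each of tall_bottle, squat_bottle from where it was at the start of the episode below 0.02 m and angle between each of tall_bottle, squat_bottle's own z axis and vertical below 0.15 rad); the robot touches nothing.
It fails at once if a bottle in a nest is tipped or taken out (distance of any of tall_bottle, squat_bottle from where it was at the start of the episode above 0.03 m or angle between any of tall_bottle, squat_bottle's own z axis and vertical above 0.25 rad).
It fails at once if a loose thing beside the stand is moved by more than 30 mm (distance of any of cup, pen, dropper from where it was at the start of the episode above 0.03 m).
It also fails if it takes over 51 s, if anything falls off the work surface, if the arm or the gripper's body presses on something with over 40 N, if the wrist force passes 120 N, or if a joint passes its speed limit or range.

## Working session

There is one attempt and no reset: what is moved stays moved. The work goes in short steps, Python scripts to look and compute and a shell command to move; the robot and the scene stay as the last step left them, time stands still between calls to the robot, and variables do not carry over. Pictures are saved under pics/ and viewed, and the job is handed in when it is done.

```bash
ls; mkdir -p pics
python3 - <<'E'
from bench import *
import cv2
for n in ["scene","side","wrist"]:
    cv2.imwrite(f"pics/{n}0.png",capture(n)); print(n,camera_model(n))
print(sense())
E
```

```text
pics
scene {'fx': 467.6934343382197, 'fy': 467.6934343382197, 'cx': 317.14733763153066, 'cy': 245.13435874581057, 'rvec': array([ 0.84657658,  2.17654759, -1.44184106]), 'tvec': array([ 0.33917859, -0.10164645,  1.48114367])}
side {'fx': 485.30180957089385, 'fy': 485.30180957089385, 'cx': 317.3174481866691, 'cy': 242.18174585635774, 'rvec': array([ 0.20140435, -2.62791248,  1.52889468]), 'tvec': array([0.59398581, 0.07210721, 0.88705171])}
wrist {'fx': 427.0991712558289, 'fy': 427.0991712558289, 'cx': 318.5816502393085, 'cy': 242.64563934404072, 'hand_eye': array([[ 9.99999640e-01, -1.91272674e-04, -8.26385959e-04,
        -1.93431801e-05],
       [ 4.21326445e-04,  9.57568243e-01,  2.88206319e-01,
        -7.32813142e-02],
       [ 7.36194957e-04, -2.88206564e-01,  9.57567979e-01,
        -1.42619230e-01],
       [ 0.00000000e+00,  0.00000000e+00,  0.00000000e+00,
         1.00000000e+00]])}
{'time': 0.15, 'qpos': array([-3.6035098 , 22.00592846,  0.93925005, 78.54824921, -0.36131365,
       79.53684678, -2.66403377]), 'joint_vel': array([-0.03420101, -0.17179154, -0.06871679, -0.2066663 , -0.00870284,
        0.0529073 ,  0.01596585]), 'joint_efforts': array([ 3.13456680e-03, -6.28150821e+01,  8.46451297e-01, -3.72163582e+01,
        1.68576470e-02,  1.09401988e-02, -6.53258235e-05]), 'tool_pos': array([6.24609650e-01, 2.85033061e-05, 2.30483645e-01]), 'ee_rot': array([[ 9.99998814e-01,  4.33554470e-05, -1.53947952e-03],
       [ 4.33333036e-05, -9.99999999e-01, -1.44169964e-05],
       [-1.53948014e-03,  1.43502686e-05, -9.99998815e-01]]), 'contact_force': array([-0.32888223, -0.79849946,  0.87929257]), 'ft_torque': array([ 0.00122184, -0.02652493, -0.04928758]), 'gripper_width': 1.004124423526668}
```

View pics/scene0.png

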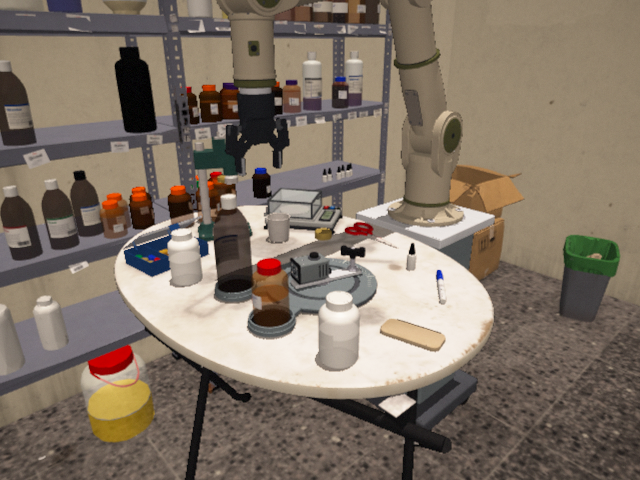

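View pics/side0.png

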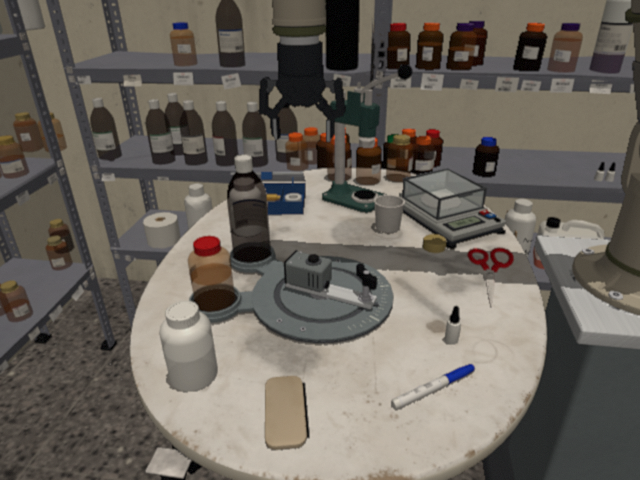

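View pics/wrist0.png

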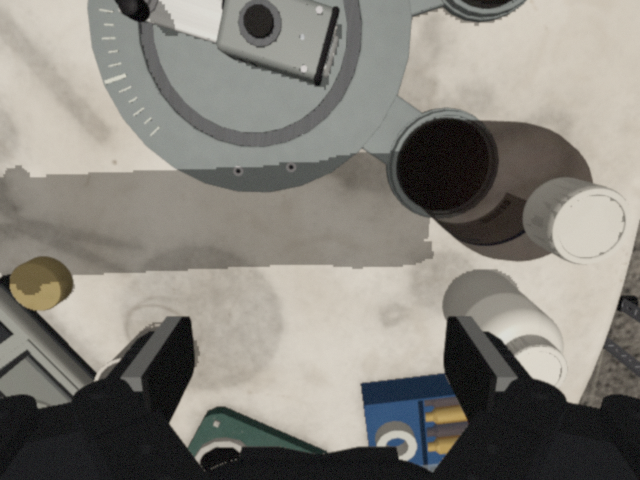

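```bash
cat > h.py <<'E'
from bench import *
import numpy as np, cv2
from scipy.spatial.transform import Rotation as R
def cam(n,s=None):
    m=camera_model(n); K=np.array([[m['fx'],0,m['cx']],[0,m['fy'],m['cy']],[0,0,1]])
    if n=='wrist':
        s=s or sense(); T=np.eye(4);T[:3,:3]=s['ee_rot'];T[:3,3]=s['tool_pos']
        C=T@m['hand_eye']; W=np.linalg.inv(C); return K,W[:3,:3],W[:3,3]
    return K,cv2.Rodrigues(m['rvec'])[0],m['tvec']
def bp(c,uv,z):
    K,Rm,t=c; d=Rm.T@np.linalg.inv(K)@np.array([uv[0],uv[1],1.]); o=-Rm.T@t
    return o+d*(z-o[2])/d[2]
def pj(c,P):
    K,Rm,t=c; q=K@(Rm@np.asarray(P)+t); return q[:2]/q[2]
def snap(n,name):
    s=sense(); im=capture(n); cv2.imwrite(f'pics/{name}.png',im); return cam(n,s),im,s
E
python3 - <<'E'
from h import *
w=cam('wrist'); s=cam('side'); c=cam('scene')
for nm,uv,z in [('button',(258,20),.082),('mark',(107,81),.014),('knob',(133,5),.079),('nestR',(443,163),.023),('cap',(580,225),.204),('plate bottom',(258,191),.014)]:
    print(nm,bp(w,uv,z))
for nm,uv,z in [('button',(314,258),.082),('knob',(367,277),.079),('cap',(243,165),.204),('dropper',(455,312),.066),('pen',(433,386),0.01),('cup',(390,202),.066),('redcap',(207,245),.118)]:
    print(nm,bp(s,uv,z))
E
```

```text
button [0.58688145 0.12877535 0.082     ]
mark [0.45704099 0.09837933 0.014     ]
knob [0.5097492  0.13775682 0.079     ]
nestR [0.72477754 0.03533817 0.023     ]
cap [0.73101571 0.02996106 0.204     ]
plate bottom [0.57262311 0.01091784 0.014     ]
button [0.58470602 0.13240564 0.082     ]
knob [0.49228979 0.17322879 0.079     ]
cap [0.72785088 0.03252053 0.204     ]
dropper [0.35896751 0.22816616 0.066     ]
pen [0.38900093 0.32418076 0.01      ]
cup [ 0.46556803 -0.14418479  0.066     ]
redcap [0.7538285  0.17417547 0.118     ]
```

```bash
python3 -m crank '[[[-0.03,-0.02,-0.01,0],[-0.06,-0.04,-0.02,0],[-0.1,-0.06,-0.03,0],[-0.1,-0.06,-0.03,0],[-0.1,-0.06,-0.03,0]]]' 0.0854 60
python3 - <<'E'
from h import *
snap('wrist','w1'); print(sense()['tool_pos'])
E
```

```text
time: 0.78
tool_pos: [0.5248, 0.0597, 0.2606]
ee_rot: [[1.0, -0.0, -0.001], [-0.0, -1.0, -0.0], [-0.001, 0.0, -1.0]]
contact_force: [-0.2, 0.1, 0.1]
gripper_width: 0.999
[0.52502943 0.05924833 0.2603119 ]
```

View pics/w1.png

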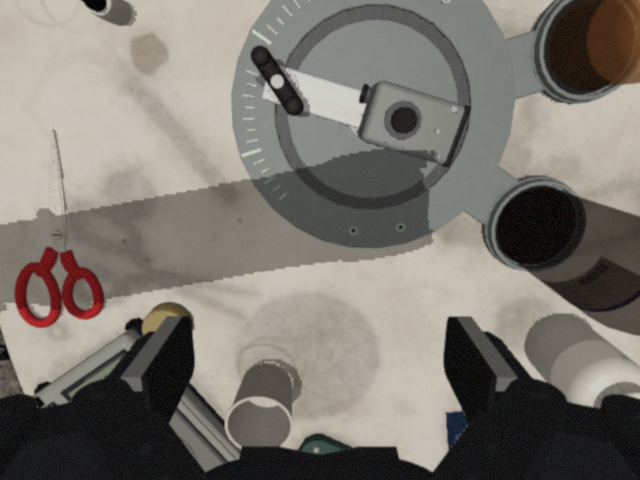

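Run:
```python
import cv2
im=cv2.imread('pics/w1.png'); cv2.imwrite('pics/w1z.png',cv2.resize(im[0:220,220:500],None,fx=2.7,fy=2.7,interpolation=cv2.INTER_CUBIC))
```

```text
(no output)
```

View pics/w1z.png

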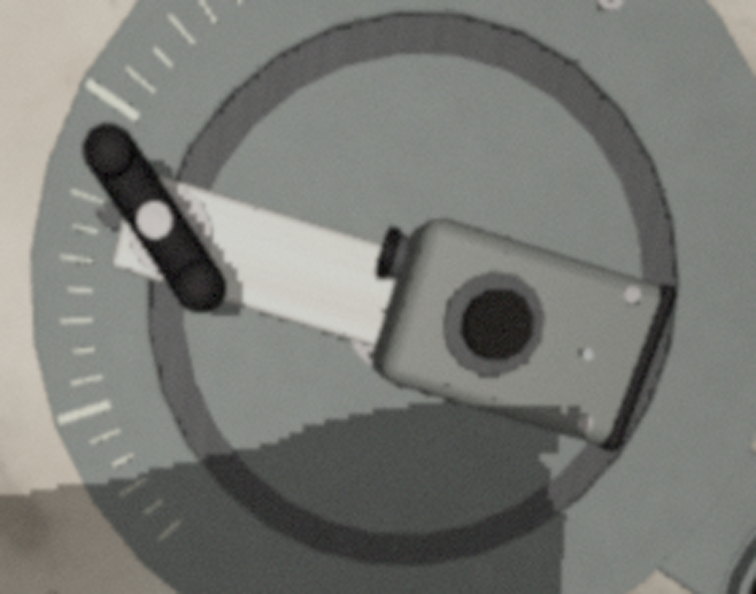

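Run:
```python
from h import *
from scipy.optimize import least_squares
s=dict(ee_rot=sense()['ee_rot'],tool_pos=np.array([0.52503,0.05925,0.26031]))
w=cam('wrist',s)
r=np.radians
def pol(a,d,z): return np.array([d*np.cos(r(a)),d*np.sin(r(a)),z])
S=[(pol(155,.104,.014),(271.1,43.3)),(pol(205,.104,.014),(260.4,150.4)),(pol(-25,.185,.023),(534,223)),(pol(25,.185,.023),(588,48))]
def f(p):
    o=[]
    for P,uv in S:
        q=R.from_euler('z',p[2]).apply(P)+[p[0],p[1],0]; o+=list(bp(w,uv,P[2])[:2]-q[:2])
    return np.array(o)
q=least_squares(f,[.57,.14,0]); print(q.x[:2],np.degrees(q.x[2])); print(f(q.x).reshape(-1,2)*1000)
b=bp(w,(404,120),.082); k=bp(w,(277,81.5),.079); print(b,k)
d=b-k; print('look deg',np.degrees(np.arctan2(d[1],d[0])),np.linalg.norm(d), 'rel',np.degrees(np.arctan2(d[1],d[0])-q.x[2]))
e1=bp(w,(220+105/2.7,150/2.7),.079);e2=bp(w,(220+205/2.7,290/2.7),.079);print('wing',np.degrees(np.arctan2(*(e2-e1)[[1,0]])),(e1+e2)/2)
print(sense()['ee_rot'])
```

```text
[0.56933816 0.13283159] -7.990282365136799
[[ 2.73053008 -0.44760671]
 [ 2.45637588 -0.96367042]
 [-3.13158623  4.62091853]
 [-2.05531974 -3.2096414 ]]
[0.58618202 0.12828563 0.082     ] [0.49497125 0.1546958  0.079     ]
look deg -16.148424168152815 0.09500474410399487 rel -8.158141803016017
wing -53.80383195596632 [0.49546848 0.15442484 0.079     ]
[[ 9.99997924e-01 -9.74423721e-04 -1.78963882e-03]
 [-9.75231355e-04 -9.99999423e-01 -4.50465828e-04]
 [-1.78919885e-03  4.52210205e-04 -9.99998297e-01]]
```

```bash
python3 -m crank '[[[-0.0075,-0.024,0.03,-0.155],[-0.015,-0.048,0.06,-0.31],[-0.022,-0.072,0.09,-0.465],[-0.030,-0.0955,0.12,-0.62],[-0.030,-0.0955,0.13,-0.62],[-0.030,-0.0955,0.13,-0.62]]]' 0.05 60
python3 - <<'E'
from h import *
w,im,s=snap('wrist','w2'); print(s['tool_pos'],s['qpos'])
snap('side','s2')
for P in [(.4951,.1546,.079)]: print(pj(w,P))
E
```

```text
time: 1.58
tool_pos: [0.4952, 0.1533, 0.1294]
ee_rot: [[0.817, 0.577, -0.004], [0.577, -0.817, -0.002], [-0.004, -0.001, -1.0]]
contact_force: [0.7, 0.1, 0.8]
gripper_width: 0.586
[0.49518878 0.15334319 0.12944722] [-12.86772898  13.84488981  -9.09593343 102.71159533   2.42086696
  63.85331974  12.48069317]
[320.86683297 271.0117067 ]
```

View pics/w2.png

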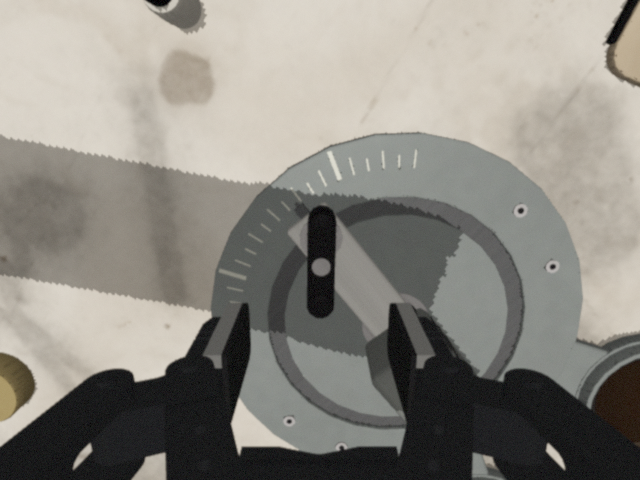

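View pics/s2.png

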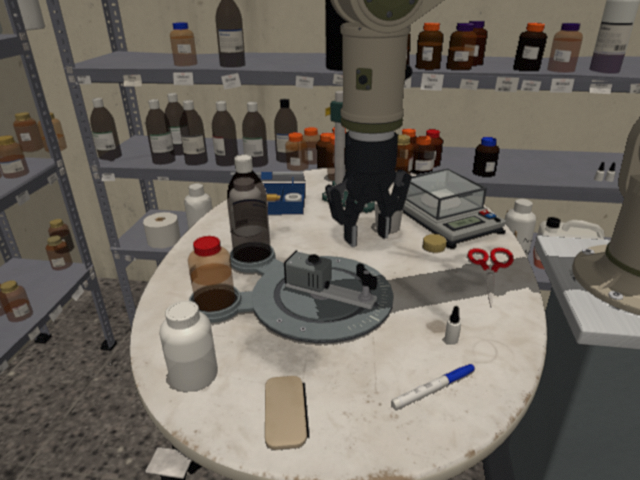

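```bash
python3 -m crank '[[[0,-0.002,0.03,0],[0,-0.002,0.06,0],[0,-0.002,0.08,0],[0,-0.002,0.082,0],[0,-0.002,0.082,0]]]' && python3 -m crank '[[[0,0,0,0],[0,0,0,0],[0,0,0,0],[0,0,0,0],[0,0,0,0],[0,0,0,0]]]' 0 60
python3 - <<'E'
from h import *
w,im,s=snap('wrist','w3'); print(s['ft_torque'],s['ee_rot'])
E
```

```text
time: 2.3
tool_pos: [0.496, 0.1548, 0.0502]
ee_rot: [[0.817, 0.576, 0.001], [0.576, -0.817, -0.0], [0.001, 0.001, -1.0]]
contact_force: [0.5, 0.6, 1.0]
gripper_width: 0.59
time: 3.05
tool_pos: [0.4959, 0.1543, 0.0515]
ee_rot: [[0.818, 0.576, 0.001], [0.576, -0.818, -0.001], [0.0, 0.001, -1.0]]
contact_force: [-6.3, -3.4, 11.2]
gripper_width: 0.151
[-0.76606261  1.24287579  0.00859729] [[ 8.17630113e-01  5.75742846e-01  1.08350382e-03]
 [ 5.75743758e-01 -8.17629664e-01 -9.26141513e-04]
 [ 3.52685512e-04  1.38106175e-03 -9.99998984e-01]]
```

View pics/w3.png

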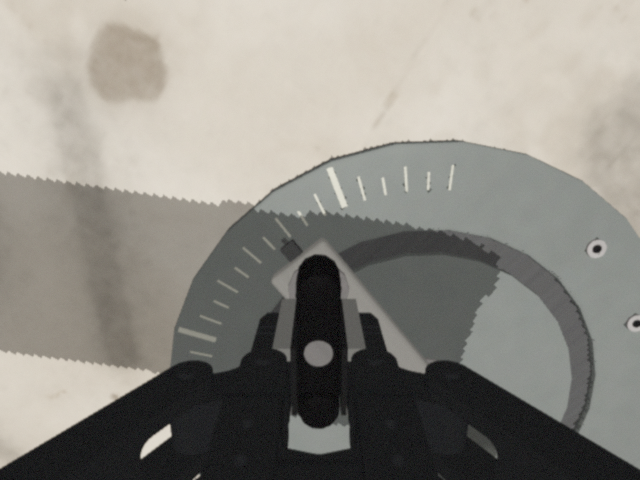

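```bash
python3 -m crank '[[[0,0,0,-0.15],[0,0,0,-0.3],[0,0,0,-0.45],[0,0,0,-0.6],[0,0,0,-0.75],[0,0,0,-0.9],[0,0,0,-1.05],[0,0,0,-1.2],[0,0,0,-1.2],[0,0,0,-1.2]]]'
python3 - <<'E'
from h import *
w,im,s=snap('wrist','w4'); print(s['ft_torque'],s['contact_force'],s['tool_pos'],np.degrees(np.arctan2(s['ee_rot'][1,0],s['ee_rot'][0,0])),s['qpos'])
E
```

```text
time: 4.35
tool_pos: [0.4961, 0.1547, 0.0518]
ee_rot: [[-0.237, 0.971, 0.002], [0.971, 0.237, -0.0], [-0.001, 0.002, -1.0]]
contact_force: [1.5, 1.9, -1.7]
gripper_width: 0.15
[ 0.55697115 -0.15453755  0.06709015] [ 1.48740255  1.93061028 -1.70468647] [0.49614217 0.15465538 0.05175741] 103.73587710924744 [ -3.44600602  20.12325345 -20.63557964 106.7225643    8.6332226
  54.57084029  75.7974473 ]
```

View pics/w4.png

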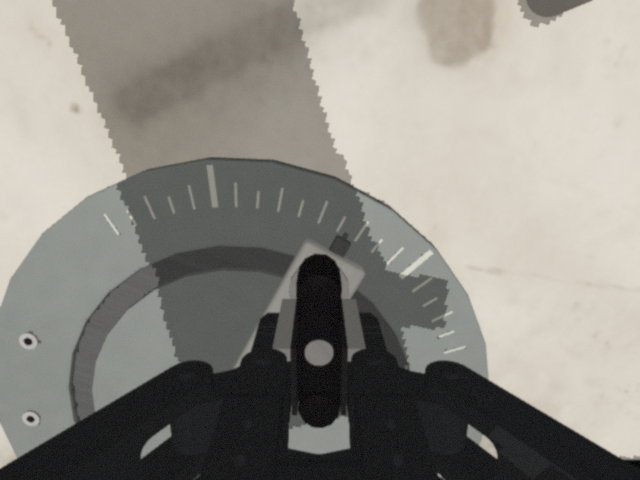

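```bash
cat >> h.py <<'E'
def angle(w,ml,mr,tip,tipz=.016):
    # ml, mr pixel inner ends; returns axis, stand yaw deg, reader angle deg
    a=bp(w,ml,.014)[:2]; b=bp(w,mr,.014)[:2]; m=(a+b)/2; d=b-a; L=np.linalg.norm(d)
    n=np.array([d[1],-d[0]])/L # toward stand +x
    c=m+n*.104*np.cos(np.radians(25)); t=bp(w,tip,tipz)[:2]
    yaw=np.degrees(np.arctan2(n[1],n[0])); v=c-t
    return c,yaw,L/(2*.104*np.sin(np.radians(25))),np.degrees(np.arctan2(v[1],v[0]))-yaw,np.linalg.norm(v)
E
python3 - <<'E'
from h import *
w=cam('wrist'); print(angle(w,(214,207),(403,276),(346,236)))
im=cv2.imread('pics/w4.png'); cv2.imwrite('pics/w4z.png',cv2.resize(im[140:340,180:480],None,fx=2.6,fy=2.6,interpolation=cv2.INTER_CUBIC))
E
```

```text
(array([0.57166358, 0.13475173]), np.float64(-7.16890300435795), np.float64(1.012070280705334), np.float64(-7.237627484788239), np.float64(0.10380470276380135))
```

View pics/w4z.png

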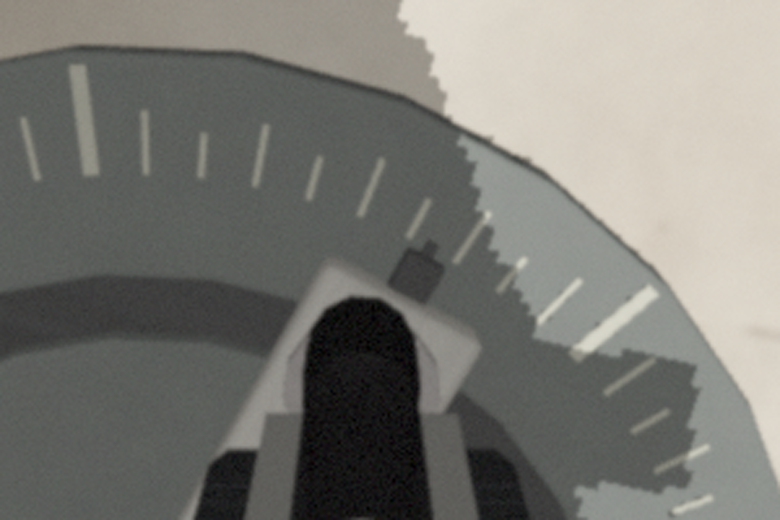

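```bash
python3 -m crank '[[[0.0052,0.0033,0,0.077],[0.0102,0.007,0,0.155],[0.0148,0.0112,0,0.232],[0.0191,0.0155,0,0.31],[0.0191,0.0155,0,0.31],[0.0191,0.0155,0,0.31]]]'
python3 - <<'E'
from h import *
w,im,s=snap('wrist','w5'); print(s['ft_torque'],s['contact_force'],s['tool_pos'],np.degrees(np.arctan2(s['ee_rot'][1,0],s['ee_rot'][0,0])))
cv2.imwrite('pics/w5z.png',cv2.resize(im[140:340,180:480],None,fx=2.6,fy=2.6,interpolation=cv2.INTER_CUBIC))
E
```

```text
time: 5.15
tool_pos: [0.5063, 0.1767, 0.0517]
ee_rot: [[0.069, 0.998, 0.001], [0.998, -0.069, -0.001], [-0.001, 0.001, -1.0]]
contact_force: [-1.6, -0.1, 1.0]
gripper_width: 0.147
[ 0.03572091  0.53824342 -0.11861752] [-1.55464084 -0.08642088  0.96694686] [0.50630086 0.17670829 0.05170268] 86.0545509595052
```

View pics/w5z.png

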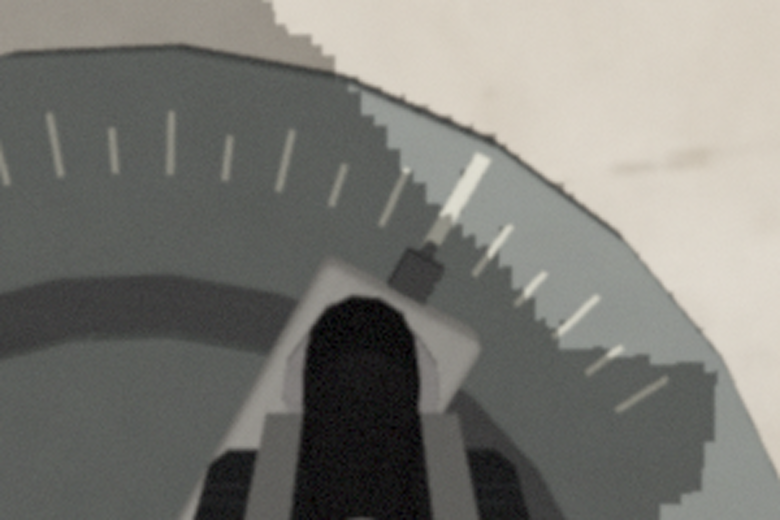

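```bash
python3 -m crank '[[[0,0,0,0.15],[0,0,0,0.3],[0,0,0,0.45],[0,0,0,0.6],[0,0,0,0.75],[0,0,0,0.9],[0,0,0,1.05],[0,0,0,1.17],[0,0,0,1.25],[0,0,0,1.25]]]'
python3 - <<'E'
from h import *
w,im,s=snap('wrist','w6'); print(s['ft_torque'],s['contact_force'],s['tool_pos'],np.degrees(np.arctan2(s['ee_rot'][1,0],s['ee_rot'][0,0])))
cv2.imwrite('pics/w6z.png',cv2.resize(im[140:340,180:480],None,fx=2.6,fy=2.6,interpolation=cv2.INTER_CUBIC))
E
```

```text
time: 6.45
tool_pos: [0.5055, 0.1759, 0.0516]
ee_rot: [[0.968, 0.25, -0.0], [0.25, -0.968, -0.002], [-0.001, 0.002, -1.0]]
contact_force: [-4.5, -4.4, 3.3]
gripper_width: 0.153
[-0.66086049  0.89546674  1.04863649] [-4.47303904 -4.38539925  3.29784908] [0.50545319 0.17590833 0.05157221] 14.506628610197922
```

View pics/w6z.png

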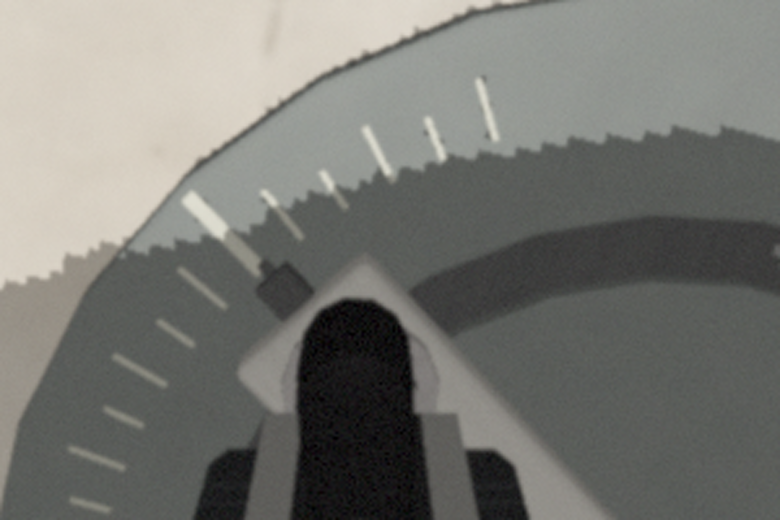

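```bash
python3 -m crank '[[[0,0,0,0],[0,0,0,0],[0,0,0,0],[0,0,0,0]]]' 0.045 && python3 -m crank '[[[0,0,-0.03,0],[0,0,-0.08,0],[0,0.02,-0.13,0],[0,0.06,-0.17,0],[0,0.06,-0.17,0],[0,0.06,-0.17,0]]]'
python3 - <<'E'
from h import *
w,im,s=snap('wrist','w7'); print(s['tool_pos'],np.degrees(np.arctan2(s['ee_rot'][1,0],s['ee_rot'][0,0])))
print(pj(w,(.5844,.1248,.082)),pj(w,(.505,.176,.079)))
E
```

```text
time: 7.0
tool_pos: [0.5056, 0.176, 0.0516]
ee_rot: [[0.968, 0.251, 0.0], [0.251, -0.968, -0.002], [-0.0, 0.002, -1.0]]
contact_force: [0.1, 0.0, 0.1]
gripper_width: 0.531
time: 7.75
tool_pos: [0.5203, 0.1186, 0.2212]
ee_rot: [[0.968, 0.251, -0.0], [0.251, -0.968, -0.002], [-0.001, 0.002, -1.0]]
contact_force: [-0.5, 0.6, -0.4]
gripper_width: 0.526
[0.52030659 0.11859155 0.22122417] 14.550118429360232
[411.6243846  240.36548755] [318.55297651 136.15985799]
```

View pics/w7.png

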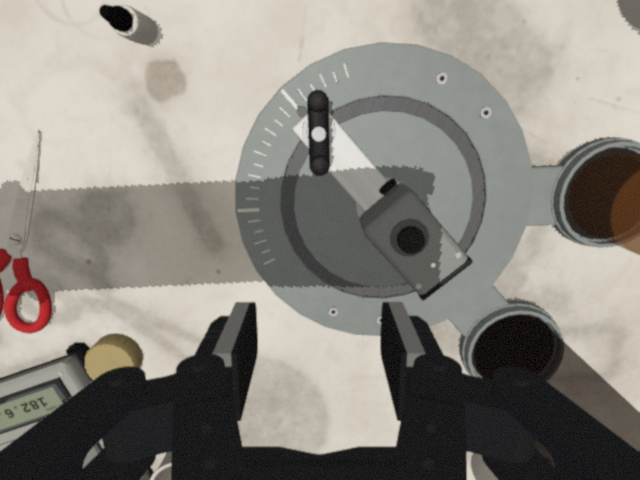

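Run:
```python
from h import *
w=cam('wrist');b=bp(w,(410.5,237.5),.082);k=bp(w,(318.5,134),.079);d=b-k
la=np.degrees(np.arctan2(d[1],d[0]));print(b,k,la,np.linalg.norm(d))
e=bp(w,(319.8,172),.079)-bp(w,(317.3,95),.079);print('wing rel',np.degrees(np.arctan2(e[1],e[0]))-la)
s=sense();o=s['ee_rot'].T@(b-s['tool_pos']);print('btn in tool',o)
im=cv2.imread('pics/w7.png'); cv2.imwrite('pics/w7z.png',cv2.resize(im[60:290,230:480],None,fx=2.6,fy=2.6,interpolation=cv2.INTER_CUBIC))
```

```text
[0.58211981 0.12729457 0.082     ] [0.50387008 0.17780455 0.079     ] -32.842130477012034 0.09318410869310885
wing rel -40.64358119740653
btn in tool [0.06264888 0.00758631 0.13845433]
```

View pics/w7z.png

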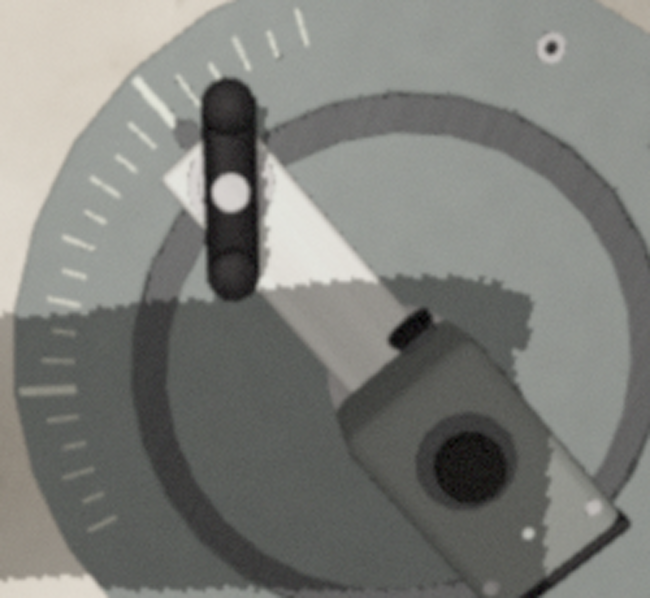

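```bash
python3 -m crank '[[[0.03,0.004,0,0],[0.063,0.0085,0.03,0],[0.063,0.0085,0.07,0],[0.063,0.0085,0.11,0],[0.063,0.0085,0.122,0],[0.063,0.0085,0.122,0],[0.063,0.0085,0.122,0]]]' 0
python3 - <<'E'
from h import *
w,im,s=snap('wrist','w8'); print(s['tool_pos'],s['contact_force'])
c,im,s=snap('side','s8'); cv2.imwrite('pics/s8z.png',cv2.resize(im[180:350,220:420],None,fx=3,fy=3,interpolation=cv2.INTER_CUBIC))
E
```

```text
time: 8.68
tool_pos: [0.5837, 0.1271, 0.1002]
ee_rot: [[0.968, 0.253, 0.001], [0.253, -0.968, -0.001], [0.0, 0.002, -1.0]]
contact_force: [0.3, 0.6, -0.4]
gripper_width: 0.0
[0.58368706 0.12709885 0.1001946 ] [ 0.32265661  0.61500473 -0.36814938]
```

View pics/s8z.png

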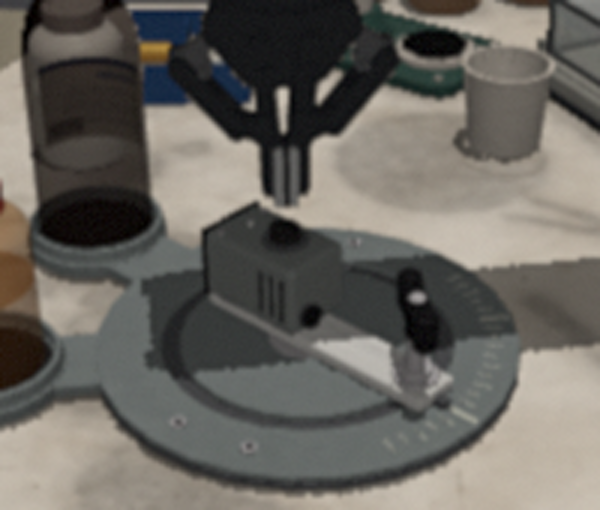

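View pics/w8.png

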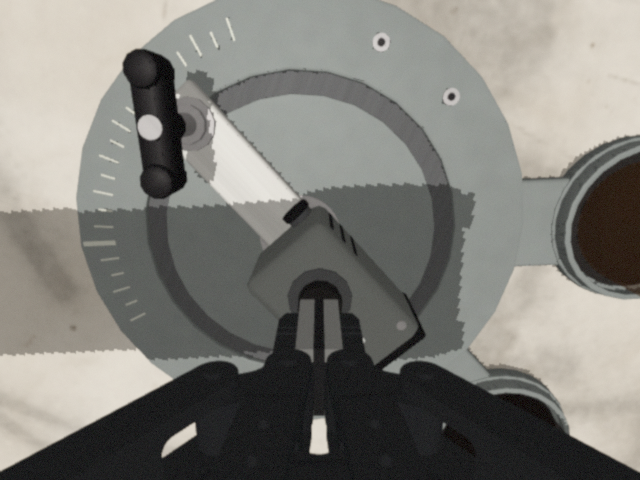

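```bash
python3 -m crank '[[[0,0,0.008,0],[0,0,0.015,0],[0,0,0.018,0],[0,0,0.021,0],[0,0,0.023,0],[0,0,0.025,0],[0,0,0.025,0],[0,0,0.025,0]]]'
```

```text
time: 9.78
tool_pos: [0.5836, 0.1268, 0.0773]
ee_rot: [[0.968, 0.252, 0.001], [0.252, -0.968, -0.001], [0.001, 0.002, -1.0]]
contact_force: [-10.5, -3.5, 19.6]
gripper_width: -0.0
```

Run:
```python
from h import *
c,im,s=snap('side','s9'); cv2.imwrite('pics/s9z.png',cv2.resize(im[200:320,250:390],None,fx=5,fy=5,interpolation=cv2.INTER_CUBIC)); print(s['contact_force'],s['tool_pos'])
w,im,s=snap('wrist','w9'); cv2.imwrite('pics/w9z.png',cv2.resize(im[150:350,200:440],None,fx=3,fy=3,interpolation=cv2.INTER_CUBIC))
```

```text
[-10.5307728   -3.46639881  19.6340955 ] [0.58360628 0.1267616  0.07731977]
```

View pics/s9z.png

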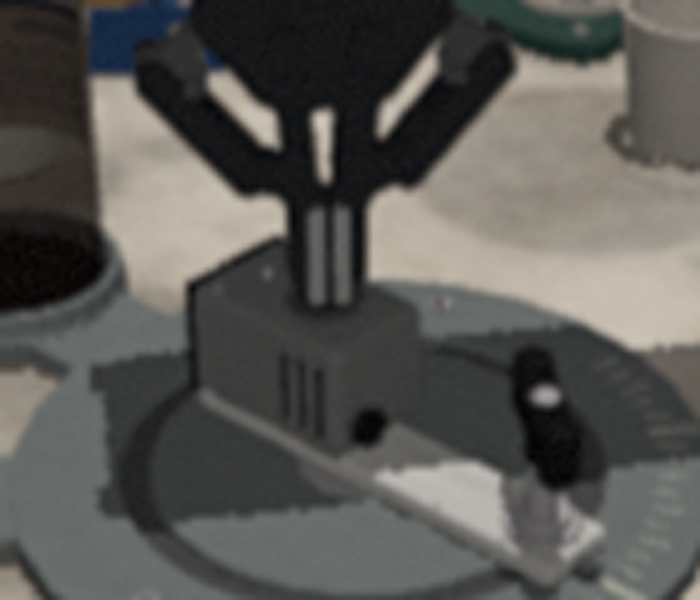

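View pics/w9z.png

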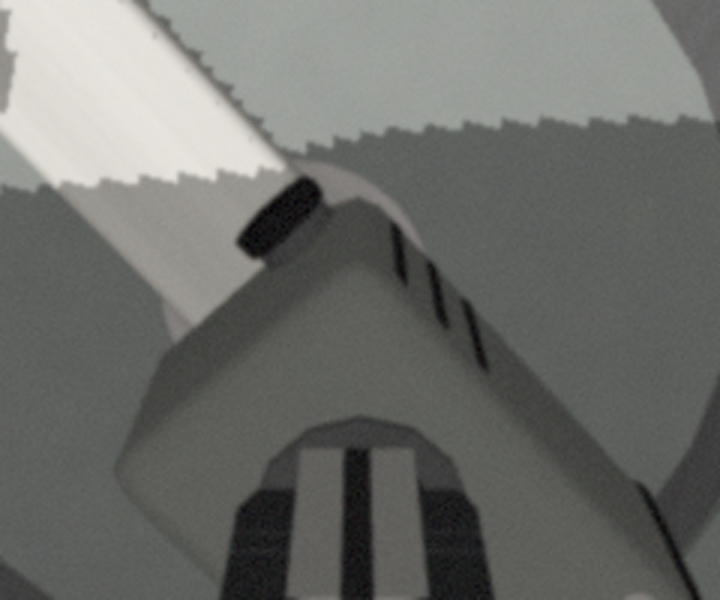

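```bash
python3 -m crank '[[[0,0,0.0025,0],[0,0,0.0035,0],[0,0,0.0035,0]]]'
```

```text
time: 10.25
tool_pos: [0.5837, 0.1269, 0.0771]
ee_rot: [[0.968, 0.252, 0.003], [0.252, -0.968, -0.001], [0.002, 0.002, -1.0]]
contact_force: [-14.6, -2.7, 26.8]
gripper_width: 0.002
```

Bottomed: the force rose to 27 N while z moved only 0.2 mm. Next I lift off and check.

```bash
python3 -m crank '[[[0,0,-0.02,0],[0,0,-0.06,0],[-0.03,0,-0.1,0],[-0.06,0,-0.145,0],[-0.06,0,-0.145,0],[-0.06,0,-0.145,0],[-0.06,0,-0.145,0]]]'
python3 - <<'E'
from h import *
w,im,s=snap('wrist','w10'); print(s['tool_pos'],s['contact_force'])
cv2.imwrite('pics/w10.png',im); snap('side','s10')
E
```

```text
time: 11.12
tool_pos: [0.5249, 0.1118, 0.2205]
ee_rot: [[0.968, 0.252, 0.0], [0.252, -0.968, -0.002], [-0.0, 0.002, -1.0]]
contact_force: [0.2, 0.3, 0.4]
gripper_width: 0.0
[0.52494819 0.11178646 0.22045528] [0.19135319 0.29621696 0.39304035]
```

View pics/w10.png

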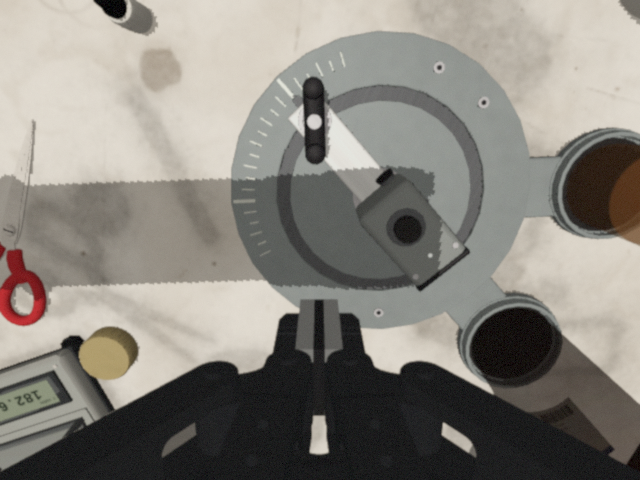

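View pics/s10.png

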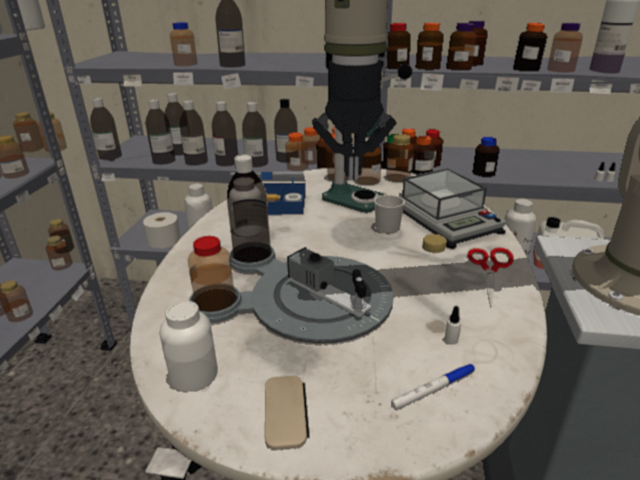

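Run:
```python
from h import *
im=cv2.imread('pics/w10.png'); w=cam('wrist')
b=bp(w,(406.5,228.5),.082);k=bp(w,(314,121.5),.079);d=b-k;la=np.degrees(np.arctan2(d[1],d[0]));print(la)
e=bp(w,(316,160),.079)-bp(w,(312.8,82),.079);print('wing rel',np.degrees(np.arctan2(e[1],e[0]))-la)
cv2.imwrite('pics/w10z.png',cv2.resize(im[40:280,225:475],None,fx=2.5,fy=2.5,interpolation=cv2.INTER_CUBIC))
```

```text
-33.533645302583686
wing rel -39.595990400511305
```

View pics/w10z.png

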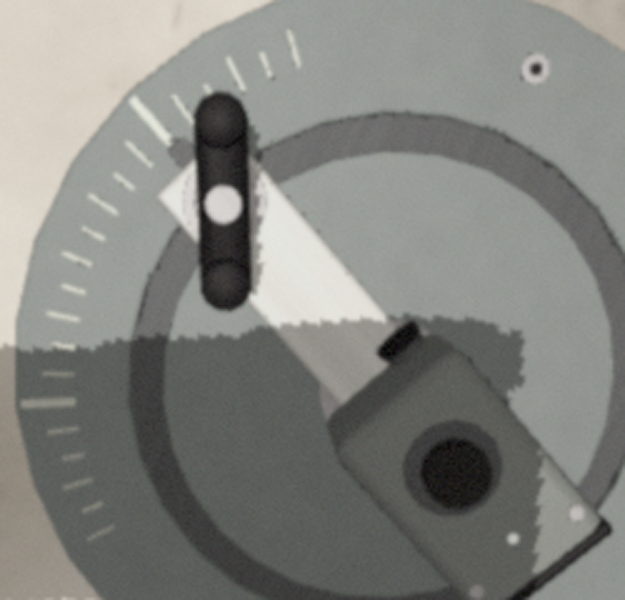

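The pointer sits on the right-nest long mark. The wing is at its tight angle, the button is up and the robot touches nothing.

```bash
python3 -c "
from bench import *
print(sign_off())"
```

```text
the job is handed in; nothing more can be done
None
```

The reader is set for the tall bottle, which stood in the right (-y) nest, and the job is handed in. It took about 11 s of the 51 s allowed, and the sign-off gave no verdict.

**What I did**
- I loosened the wing knob by about 1.2 rad.
- I swung the reader about 17.7° by the knob, until the pointer was on the right-nest long mark.
- I tightened the knob until it met its stop (about 1 Nm).
- I pressed the button until the force rose to 27 N with almost no further travel, about 4.9 mm down, then let it go.

**Last checks**
- **Reader angle:** the pointer is visibly on the long mark. The measured look direction is -32.8° after clamping and -33.5° after pressing. The target was about -33° by the main stand fit and about -32° by a second fit from the scale marks alone. Both readings are inside the 3° tolerance.
- **Knob:** the wing is 39.6° to 40.6° clockwise of the reader, against 40.1° for fully tight.
- **Button:** it looks up again in the picture, and the contact force after lifting off was close to zero.
- **Bottles and loose things:** by eye, both bottles and the cup, pen and dropper are where they were in the first pictures. I did not measure this.

No check failed. The only disagreement was about 1–2 mm between camera and arm positions, within the stated calibration.

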